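# Tip out the storage bin and fetch the pinning block

## Robot

A 7-joint arm with a two-finger parallel gripper is mounted at the origin on a cart in front of the work surface, level with it; the furniture and walls round the work are solid. World frame = base frame: x ahead of the robot, y to its left, z up, the work surface at z = 0. Lengths are in m, angles in rad, forces in N, time in s.
With the tool pointing down it reaches from about 0.4 to 0.875 m from the base axis. Payload 6.5 kg.
Tool frame: the origin (TCP) lies midway between the tips of the shut fingers; the grasp point (between the pads) lies 19 mm behind it; z points along the fingers, y is the line along which they close (so a half turn about z gives the same grasp; the last joint's range is limited). The gripper opens to 85 mm and grips with 20 to 120 N. Pads are 22 mm wide; open, the fingers measure 114 mm over their backs; the gripper's body (76 mm by 85 mm) begins 54 mm behind the grasp point. The pads swing forward as they close: fully open they stand 13 mm farther back than shut.
Start: joints at [-1.189, 0.536, -0.004, 1.538, 0.003, 1.067, -0.071], TCP at [0.281, 0.586, 0.231] pointing down, gripper open.
Joint ranges: [-2.7, 2.7], [-0.37, 2.16], [-1.27, 1.26], [0.24, 2.4], [-1.31, 4.45], [0.19, 1.91], [-2.76, 2.76]. Speed limits (rad/s): [2.39, 2.39, 3.14, 3.14, 3.14, 3.14, 3.14].

## Interface

Orientations are given as a rotation vector (axis times angle).
In Python, from rig import observe, read_camera, camera_model, hand_in gives the robot as it stands.
- The arm moves only by the tool carry_out, never from a script. Its argument "moves" is a list of rows, each a list of 6 numbers: the shift along the tool's x, y, z in cm, then the turn, a rotation vector about the tool's x, y, z in rad. In form: [[tx, ty, tz, wx, wy, wz], ...]. A call has 1 to 20 rows; each row is the pose to reach, as a shift and turn from the pose commanded when the call began, along the tool's axes at that moment; what a row does not reach only later rows make up. A row lasts 1/12 s, in which the tool goes at most 41.7 mm and 7.16 degrees, less where a joint would pass 70% of its speed; a pose out of reach is approached as far as the arm can. A call with a gripper value outside its range is refused whole. "hand" is the opening in per cent of the stroke, from 0 (shut) to 100 (fully open), set as the call begins (left out, the last holds). The fingers move at their own pace and stop on an object; the grip force is fixed at half the most. Time passes only in rows, so rows that repeat a pose let the fingers close. It gives the time, the measured TCP pose, the force, the opening and the grip force at its end, in the units of the state.
- observe(): the state, without advancing time (a new reading comes with each control period).
- read_camera(name): name is "side" or "top" or "wrist"; returns the picture (420x560x3 uint8, blue, green, red); there is no depth.
- camera_model(name): a dict with "fovy" (degrees; the focal length in pixels is half the picture's height over the tangent of half this angle, whatever the lens; pixels are square), "cx", "cy" (the principal point, pixels), "k1" (the pictures are not rectified: a ray, as slopes to the right and down, at radius r is drawn at 1 + k1 r^2 times it, then the intrinsics apply), "camera_from_world" (4x4, takes a point from world to camera coordinates). Camera axes: x right, y down, z forward; pixel columns grow to the right and rows downward; lengths in m; the calibration is good to about 2 mm. A picture is of the moment at which its call begins: read the wrist's pose just before it. camera_model takes no time and is no camera call; for the wrist camera it gives the pose at the moment of the call.
- hand_in(): hands the job in; it is judged then, once.
The state is a dict: "clock": time; "joint_pos": joint angles; "dq": joint speeds; "effort": joint torques, N m; "position": TCP position; "tcp_rot": TCP orientation; "ft_force": force on the tool from outside, world axes, zero at the start; "torque": the same for the moment, N m; "opening": opening from 0.0 (shut) to 1.0 (fully open); "finger_force": force on a finger pad.
Only numpy, scipy, OpenCV 4.12 (cv2) and the standard library are available. Lean on these libraries where they do the work, as an engineer would, in place of code of your own. Each camera call takes 0.05 s, during which the arm holds its last target. There are 200 camera calls.

## Task

Tip the white bin forward on its pivot as far as it goes, take the stepped wooden pinning block out of the back of the bin, and set it down flat on its base inside the shallow metal tray. Then push the bin back until it is fully shut, with the round cap still in it, and leave the other things on the desk alone.

Things in the scene. Friction and masses are not known exactly. Their poses are not given: they have to be found in the camera images.
- unit: Grey housing of a tilt-out bin, fixed: 156 deep (x), 196 wide (y), 178 mm high. Origin on the desk under the middle of the bin's front edge, +x to its closed back, z up, open to -x. Side cheeks 150 high (x -8 to 156); a hood (x 80 to 156, underside z 166 at its front edge, 173 behind, top 178) covers the back of the bin, which can be reached only when the bin is tipped forward.
- bin (a joint): Tilt of the bin in rad about the level y axis through point bin_hinge: 0 fully shut (upright), 0.5 tipped fully forward (top towards the unit's -x) against its stop. A stiff hinge: the bin stays wherever it is left; pulling it open at the lip takes about 6 N, pushing it shut less.
- bin_hinge (a point): Middle of the bin's pivot line, in the unit, 14 mm above the desk at the lower front edge of the bin; does not move with the bin; axes as the unit's.
- bin_lip (a point): Middle of the rolled lip (bar of 12 mm diameter, 164 long along y) on top of the bin's front panel; turns with the bin: y along the pivot, z up the panel, x to the bin's back. From the pivot line in these axes the lip is at x 2, z 121 mm. Panel x 0 to 5, 176 wide, z 0 to 122. Behind it an empty front compartment (x 5 to 47, 168 wide, floor at z 60) gives room for a finger behind the lip.
- bin_floor (a point): On the bin's floor in the middle of its back part; turns with the bin, axes as bin_lip; from the pivot line x 96, z 60 mm. Cross wall (x 47 to 51, up to z 80), back wall (x 141 to 145) and side walls (4 mm) up to z 80, middle wall (4 mm thick at y 0, up to z 82): two back compartments, 90 deep (x) and 82 wide (y). The block lies in one, the cap in the other, either way round.
- block_center (a point): Centre (13 mm above its underside) of the wooden pinning block, loose, 30 x 78 x 26 mm, about 50 g: three steps along its long axis y, 26 high from y -39 to -13, 18 from -13 to 13, 10 from 13 to 39 mm; sides upright, 30 mm apart along x; z up out of its base. Starts in a back compartment of the bin, long axis front to back; may slide some mm against the cross wall as the bin tips.
- cap_center (a point): Centre (half-way up) of the plain black round cap, loose, 45 mm in diameter, 14 mm high, lying flat in the other back compartment; it stays in the bin.
- tray: Shallow open metal tray, fixed to the desk, 150 (x) x 120 (y) x 16 mm high, walls 4 mm, floor (top face) at z = 4 mm; origin under its centre on the desk, z up.
- dropper: Upright brown dropper bottle, loose, 33 mm wide, 102 mm high; origin under its centre. To be left alone.
- card_tray: Small empty open card tray, loose, 45 x 45 x 36 mm; origin under its centre. To be left alone.
- forceps: Steel forceps lying on the desk, loose, 13 x 117 x 10 mm, long along its y; origin under its centre. To be left alone.
- block: The same wooden block as block_center, with this origin at the centre of its underside.
Things that resemble listed ones, but are neither listed nor needed, are in the scene too. Of the things that look like the part that bears cap_center, the larger one is meant.

How it is judged:
By the outcome, as a careful person would: the job done as asked, in the order asked, and still so for the second after the job is handed in, with the robot touching nothing.
It also fails if it takes over 59 s, if anything falls off the work surface, if the arm or the gripper's body presses on something with over 40 N, if the wrist force passes 120 N, or if a joint passes its speed limit or range.

## Working session

There is one attempt and no reset: what is moved stays moved. The work goes in short steps, Python scripts to look and compute and a tool call to move; the robot and the scene stay as the last step left them, time stands still between calls to the robot, and variables do not carry over. Pictures are saved under pics/ and viewed, at most 10 in all, crops included, and the job is handed in when it is done.

Besides the shell and the picture viewer there is one more tool, called after "Emit:" as name([rows], argument=value, ...), one row to a line, values as JSON. carry_out: Moves the arm, as the interface text tells. Its arguments: {"type":"object","properties":{"moves":{"type":"array","items":{"type":"array","items":{"type":"number"}}},"hand":{"type":"number"}},"required":["moves"]}

```bash
ls; mkdir -p pics; python3 - <<'E'
from rig import *
import cv2,numpy as np
for n in("side","top"):
    im=read_camera(n); cv2.imwrite(f"pics/{n}0.png",im); np.save(f"pics/{n}0.npy",im)
    m=camera_model(n); print(n,m["fovy"],m["cx"],m["cy"],m["k1"],np.round(m["camera_from_world"],4).tolist())
s=observe();print(s["clock"],s["position"],s["tcp_rot"])
E
```

```text
pics
side 43.23537244109188 278.35134840193706 212.56508567826143 0.028982945477041187 [[0.261, -0.9653, -0.0084, -0.1033], [-0.8405, -0.223, -0.4938, 0.4602], [0.4748, 0.136, -0.8695, 0.811], [0.0, 0.0, 0.0, 1.0]]
top 48.8274643084975 281.08604488855894 205.05207592041484 -0.01997242079372718 [[-0.0044, -0.9993, -0.0379, 0.0524], [-0.996, 0.0077, -0.0888, 0.5273], [0.089, 0.0374, -0.9953, 1.0151], [0.0, 0.0, 0.0, 1.0]]
0.1 [0.28118373 0.58540873 0.23050847] [-6.97291399e-01 -3.06298298e+00  2.43098516e-03]
```

View pics/side0.png

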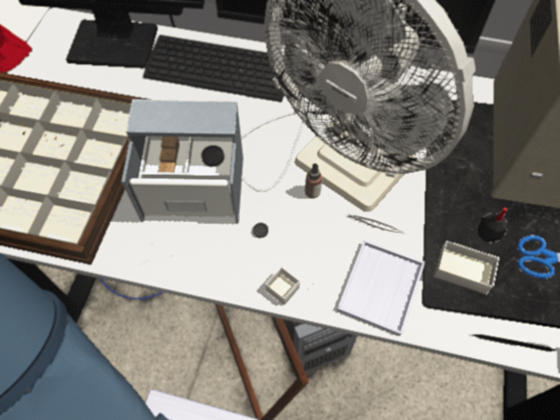

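View pics/top0.png

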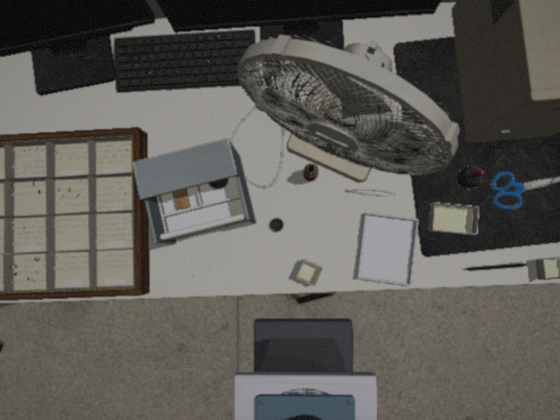

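Side view: the unit is at (185,160), with the block in its left compartment (168,155) and the cap in its right one (212,155). The tray is at (380,287), a stray small cap lies on the desk at (260,230), the card tray is at (280,287), the dropper at (313,182), and the forceps at (376,223). Another beige tray at (466,267) could be taken for the tray, but it is deeper and smaller. I'll check the choice in one enlarged crop.

```bash
python3 - <<'E'
import cv2,numpy as np
a=np.load("pics/side0.npy")[90:230,110:250]; b=np.load("pics/top0.npy")[130:250,125:265]
a=cv2.resize(a,None,fx=4,fy=4,interpolation=2)
b=np.clip(cv2.resize(b,None,fx=4,fy=4,interpolation=2)*1.5,0,255).astype(np.uint8)
cv2.imwrite("pics/c1.png",a);cv2.imwrite("pics/c2.png",b)
E
```

```text
(no output)
```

View pics/c1.png

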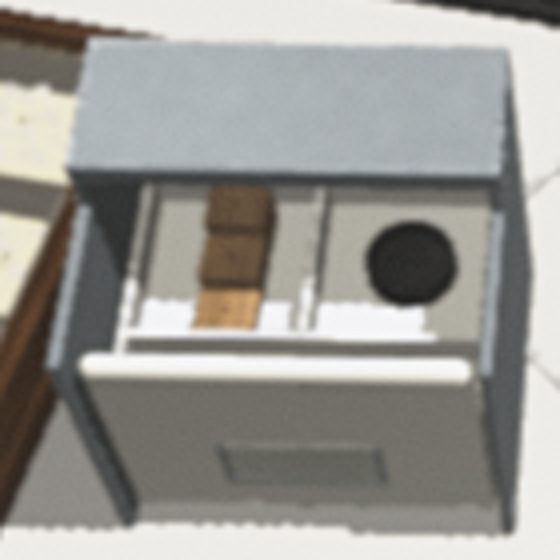

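View pics/c2.png

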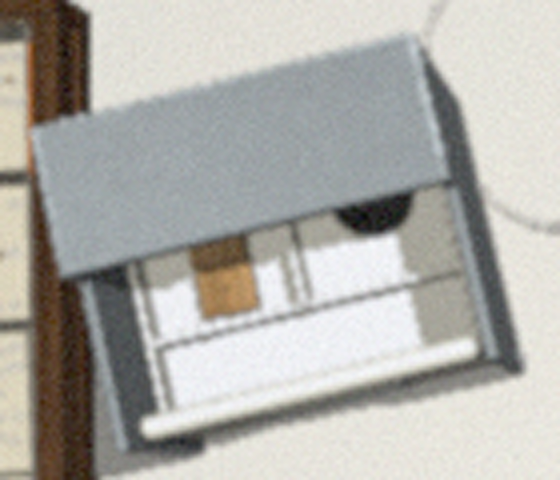

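The crops show the block in the left compartment, with its light end (190-260, 290-325) towards the front. The large cap is in the right one at (412,262). The hood corners and lip ends are readable, so I'll fit the unit and tray poses from them.

```bash
cat > h.py <<'E'
import numpy as np,cv2
from rig import *
from scipy.optimize import least_squares
from scipy.spatial.transform import Rotation as R
def proj(m,P):
    P=np.atleast_2d(P);T=m["camera_from_world"];c=P@T[:3,:3].T+T[:3,3]
    f=210/np.tan(np.radians(m["fovy"])/2);s=c[:,:2]/c[:,2:]
    s=s*(1+m["k1"]*(s**2).sum(1,keepdims=True));return s*f+[m["cx"],m["cy"]]
def ray(m,uv):
    f=210/np.tan(np.radians(m["fovy"])/2);d=(np.array(uv,float)-[m["cx"],m["cy"]])/f;s=d.copy()
    for _ in range(8): s=d/(1+m["k1"]*(s@s))
    T=m["camera_from_world"];r=T[:3,:3].T@np.r_[s,1];return -T[:3,:3].T@T[:3,3],r
def onz(m,uv,z):
    o,r=ray(m,uv);return o+r*(z-o[2])/r[2]
def pose(q,L):
    L=np.array(L,float);c,s=np.cos(q[2]),np.sin(q[2])
    return np.c_[q[0]+c*L[:,0]-s*L[:,1],q[1]+s*L[:,0]+c*L[:,1],L[:,2]]
def fit(L,obs,q0):
    f=lambda q:np.concatenate([(proj(m,pose(q,L))-uv).ravel() for m,uv in obs])
    r=least_squares(f,q0,loss="soft_l1");return r.x,f(r.x)
E
python3 - <<'E'
from h import *
np.set_printoptions(precision=4,suppress=True)
S,T=camera_model("side"),camera_model("top")
cv=lambda p,u,v:(np.array(p)+.5)/4-.5+[u,v]
L=np.array([[156,98,178],[156,-98,178],[80,-98,178],[80,98,178],[2,82,135],[2,-82,135]])/1e3
s=cv([[88,40],[508,48],[500,177],[70,169],[83,365],[472,370]],110,90)
t=cv([[32,130],[412,36],[450,180],[62,276],[143,427],[477,348]],125,130)
print(*fit(L,[(S,s),(T,t)],[.55,.25,.2]))
L=np.array([[75,60,16],[75,-60,16],[-75,-60,16],[-75,60,16]])/1e3
print(*fit(L,[(S,[[365,243],[422,262],[405,331],[337,311]]),(T,[[363,214],[416,219],[411,284],[356,278]])],[.45,-.2,0]))
for n,a,b in(("card",(281,285),(306,271)),("drop",(315,168),(311,171)),("forc",(376,223),(370,192)),("smallcap",(260,230),(277,225)),("bintray",(466,267),(455,219))): print(n,onz(S,a,.03),onz(T,b,.03))
E
```

```text
[0.4742 0.2043 0.2383] [ 0.2901  0.3721  0.6556  0.0862 -0.0435  0.5313 -2.0181  0.677   2.6514
  1.6114 -2.949   1.9935 -1.1786 -1.0411  0.6288 -2.1594  0.1223 -0.754
 -0.55   -0.1113  2.256  -0.2971 -2.5419 -0.2297]
[ 0.4284 -0.1864 -0.1052] [-3.7685 -2.219   0.7485 -0.7542 -2.4265  3.5571  0.0817 -0.2342 -0.0379
 -1.1272  0.611  -0.9013  0.4136  1.4778  1.1497  1.8993]
card [ 0.3763 -0.0105  0.03  ] [ 0.3808 -0.0053  0.03  ]
drop [ 0.6419 -0.0116  0.03  ] [ 0.6033 -0.0186  0.03  ]
forc [ 0.547  -0.1545  0.03  ] [ 0.5548 -0.1492  0.03  ]
smallcap [0.4748 0.0577 0.03  ] [0.4826 0.0583 0.03  ]
bintray [ 0.4984 -0.3294  0.03  ] [ 0.4933 -0.3344  0.03  ]
```

```bash
cat >> h.py <<'E'
U=np.array([.4742,.2043,.2383]); TR=np.array([.4284,-.1864,-.1052])
def upt(x,y,z): return pose(U,[[x/1e3,y/1e3,z/1e3]])[0]
def toolR(yaw,tilt=0): # tool x = -x of frame with yaw, pointing down, tilted
    return R.from_euler("z",yaw)*R.from_matrix(np.diag([-1,1,-1.]))*R.from_rotvec([0,-tilt,0])
def go(p,Rt):
    s=observe();R0=R.from_rotvec(s["tcp_rot"])
    d=R0.inv().apply(np.array(p)-s["position"])*100;w=(R0.inv()*Rt).as_rotvec()
    print("row",np.round(d,2).tolist(),np.round(w,3).tolist(),"n>=",max(np.linalg.norm(d)/4.17,np.linalg.norm(w)/.125).round(1))
E
python3 - <<'E'
from h import *
go(upt(24,0,245),toolR(U[2]))
E
```

```text
row [-35.75, -24.48, -1.41] [-0.002, -0.0, -0.686] n>= 10.4
```

Emit:
carry_out([
  [-35.75,-24.5,-1.4,0,0,-0.686],
  [-35.75,-24.5,-1.4,0,0,-0.686],
  [-35.75,-24.5,-1.4,0,0,-0.686],
  [-35.75,-24.5,-1.4,0,0,-0.686],
  [-35.75,-24.5,-1.4,0,0,-0.686],
  [-35.75,-24.5,-1.4,0,0,-0.686],
  [-35.75,-24.5,-1.4,0,0,-0.686],
  [-35.75,-24.5,-1.4,0,0,-0.686],
  [-35.75,-24.5,-1.4,0,0,-0.686],
  [-35.75,-24.5,-1.4,0,0,-0.686],
  [-35.75,-24.5,-1.4,0,0,-0.686],
  [-35.75,-24.5,-1.4,0,0,-0.686],
  [-35.75,-24.5,-1.4,0,0,-0.686],
  [-35.75,-24.5,-1.4,0,0,-0.686],
], hand=0)

```text
clock: 1.27
position: [0.4968, 0.2115, 0.245]
tcp_rot: [0.375, -3.118, -0.001]
ft_force: [0.2, 0.4, -0.9]
opening: -0.004
finger_force: 0.0
```

```bash
python3 - <<'E'
from h import *
np.set_printoptions(precision=4,suppress=True)
s=observe();m=camera_model("wrist");im=read_camera("wrist");np.save("pics/w1.npy",im);import pickle;pickle.dump(m,open("pics/w1.pkl","wb"))
for n in (-82,82): print(proj(m,upt(2,n,135)))
print(proj(m,upt(51,0,94)),proj(m,upt(80,98,178)),proj(m,upt(80,-98,178)))
cv2.imwrite("pics/w1.png",cv2.resize(im,(784,588)))
print(s["clock"],s["position"],s["ft_force"],s["opening"],s["joint_pos"]); go(upt(25,0,116),toolR(U[2]))
E
```

```text
[[178.8474 178.4415]]
[[382.9475 178.718 ]]
[[281.2157 221.0365]] [[412.3766 292.9783]] [[148.7498 292.6035]]
1.2667 [0.4968 0.2115 0.245 ] [ 0.2319  0.3802 -0.8548] -0.0036320199762656627 [-0.463   0.3343 -0.0278  1.816   0.0098  0.9919  1.3159]
row [-0.15, -0.23, 12.9] [0.001, -0.001, 0.002] n>= 3.1
```

View pics/w1.png

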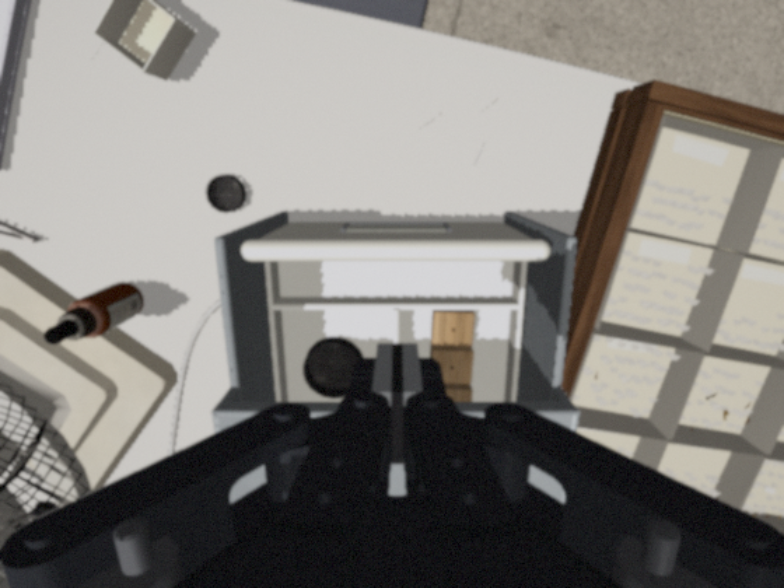

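The wrist picture shows the lip at (245-548, 250), the cross wall at y≈306, the block at (452,355) and the cap at (333,367), all within about 2 mm of the fit. I'll descend behind the lip.

Emit:
carry_out([
  [-0.1,-0.2,4,0,0,0],
  [-0.1,-0.2,8,0,0,0],
  [-0.1,-0.2,12,0,0,0],
  [-0.1,-0.2,12.9,0,0,0],
  [-0.1,-0.2,12.9,0,0,0],
  [-0.1,-0.2,12.9,0,0,0],
])

```text
clock: 1.82
position: [0.4993, 0.2098, 0.1173]
tcp_rot: [-0.376, 3.119, 0.001]
ft_force: [-0.4, 0.5, 1.4]
opening: 0.001
finger_force: 0.0
```

```bash
python3 - <<'E'
from h import *
s=observe();print(s["position"],s["ft_force"])
# lip path: finger front face (tool x +11mm side) behind lip, centre offset 17 from lip
for th in np.arange(0,.61,.05):
    lx=2*np.cos(th)-121*np.sin(th);lz=14+121*np.cos(th)+2*np.sin(th)
    p=upt(lx+17,0,lz-19);R0=R.from_rotvec(s["tcp_rot"]);print(round(th,2),np.round(R0.inv().apply(p-s["position"])*100,2))
E
```

```text
[0.49926685 0.20981319 0.11730109] [-0.36681344  0.52439035  1.36762051]
0.0 [0.67 0.06 0.13]
0.05 [1.27 0.06 0.13]
0.1 [1.87 0.06 0.17]
0.15 [2.48 0.06 0.23]
0.2 [3.07 0.06 0.33]
0.25 [3.67 0.06 0.45]
0.3 [4.25 0.06 0.61]
0.35 [4.83 0.06 0.79]
0.4 [5.39 0.06 1.  ]
0.45 [5.95 0.06 1.24]
0.5 [6.49 0.06 1.51]
0.55 [7.02 0.07 1.81]
0.6 [7.53 0.07 2.13]
```

Emit:
carry_out([
  [0.7,0,-0.3,0,0,0],
  [1.3,0,-0.3,0,0,0],
  [1.9,0,-0.2,0,0,0],
  [2.5,0,-0.2,0,0,0],
  [3.1,0,-0.1,0,0,0],
  [3.7,0,0,0,0,0],
  [4.2,0,0.2,0,0,0],
  [4.6,0,0.3,0,0,0],
  [4.9,0,0.4,0,0,0],
  [4.9,0,0.4,0,0,0],
])

```text
clock: 2.65
position: [0.4516, 0.1976, 0.1135]
tcp_rot: [-0.374, 3.117, 0.002]
ft_force: [2.3, 1.5, 4.0]
opening: -0.0
finger_force: 1.9
```

Emit:
carry_out([
  [0.3,0,0.1,0,0,0],
  [0.6,0,0.2,0,0,0],
  [0.6,0,0.2,0,0,0],
])

```text
clock: 2.9
position: [0.4457, 0.196, 0.1111]
tcp_rot: [-0.373, 3.118, 0.001]
ft_force: [2.6, 1.3, 4.1]
opening: 0.001
finger_force: 2.1
```

Emit:
carry_out([
  [0.3,0,0.1,0,0,0],
  [0.5,0,0.1,0,0,0],
  [0.5,0,0.1,0,0,0],
])

```text
clock: 3.15
position: [0.441, 0.1948, 0.1096]
tcp_rot: [-0.373, 3.118, 0.001]
ft_force: [4.3, 2.9, 0.8]
opening: -0.004
finger_force: 2.1
```

Emit:
carry_out([
  [0.2,0,0.1,0,0,0],
  [0.3,0,0.1,0,0,0],
  [0.3,0,0.1,0,0,0],
])

```text
clock: 3.4
position: [0.4391, 0.1943, 0.1087]
tcp_rot: [-0.373, 3.116, 0.002]
ft_force: [6.0, 2.7, 0.6]
opening: -0.004
finger_force: 3.0
```

Emit:
carry_out([
  [0.2,0,0.1,0,0,0],
  [0.4,0,0.1,0,0,0],
  [0.4,0,0.1,0,0,0],
])

```text
clock: 3.65
position: [0.4388, 0.1944, 0.1089]
tcp_rot: [-0.371, 3.109, 0.005]
ft_force: [14.7, 3.2, -0.5]
opening: -0.003
finger_force: 5.9
```

Emit:
carry_out([
  [0.2,0,0,0,0,0],
  [0.4,0,0,0,0,0],
  [0.4,0,0,0,0,0],
])

```text
clock: 3.9
position: [0.4382, 0.1943, 0.1098]
tcp_rot: [-0.37, 3.103, 0.008]
ft_force: [19.6, 4.5, -2.9]
opening: -0.003
finger_force: 8.3
```

The stop is reached: the force rises with no further travel. I'll back off and rise.

Emit:
carry_out([
  [-1.0,0,0,0,0,0],
  [-2.0,0,-0.5,0,0,0],
  [-2.0,0,-4,0,0,0],
  [-2.0,0,-8,0,0,0],
  [-2.0,0,-12,0,0,0],
  [-2.0,0,-12,0,0,0],
])

```text
clock: 4.4
position: [0.4514, 0.1974, 0.2332]
tcp_rot: [-0.372, 3.113, 0.004]
ft_force: [1.8, 0.8, 0.2]
opening: 0.001
finger_force: 0.0
```

```bash
cat >> h.py <<'E'
def binpt(x,y,z,th=.5):
    c,s=np.cos(th),np.sin(th);return upt(x*c-z*s,y,14+x*s+z*c)
E
python3 - <<'E'
from h import *
print(observe()["position"],observe()["ft_force"])
go(binpt(88,42,170),toolR(U[2],.5))
E
```

```text
[0.45143569 0.1974485  0.23319937] [1.81403697 0.84830353 0.16015624]
row [-1.93, 4.32, 2.8] [0.002, -0.493, -0.001] n>= 3.9
```

Emit:
carry_out([
  [-1.9,4.3,1.0,0,-0.1,0],
  [-1.9,4.3,2.0,0,-0.25,0],
  [-1.9,4.3,2.8,0,-0.493,0],
  [-1.9,4.3,2.8,0,-0.493,0],
  [-1.9,4.3,2.8,0,-0.493,0],
  [-1.9,4.3,2.8,0,-0.493,0],
  [-1.9,4.3,2.8,0,-0.493,0],
  [-1.9,4.3,2.8,0,-0.493,0],
], hand=52)

```text
clock: 5.07
position: [0.4567, 0.242, 0.1984]
tcp_rot: [-0.316, 2.635, 0.076]
ft_force: [0.3, 0.2, -0.5]
opening: 0.518
finger_force: 0.0
```

```bash
python3 - <<'E'
from h import *
np.set_printoptions(precision=4,suppress=True)
s=observe();m=camera_model("wrist");im=read_camera("wrist");import pickle;pickle.dump(m,open("pics/w2.pkl","wb"))
print(s["position"],s["opening"],s["joint_pos"])
ov=cv2.resize(im,(784,588))
for y in(2,84):
  for x in(51,141):
    p=proj(m,binpt(x,y,60))[0]*1.4;cv2.drawMarker(ov,tuple(int(v) for v in p),(0,0,255),0,10);print(x,y,p)
for y in(-82,82):
    p=proj(m,binpt(2,y,121))[0]*1.4;cv2.drawMarker(ov,tuple(int(v) for v in p),(0,255,0),0,10)
cv2.imwrite("pics/w2.png",ov)
E
```

```text
[0.4567 0.242  0.1984] 0.5184469303736627 [-0.8964  0.1726  0.1955  2.3109  0.7072  0.2861  0.4535]
51 2 [327.2988 236.2249]
141 2 [332.9819 383.1597]
51 84 [474.0476 236.5172]
141 84 [467.221  383.4678]
```

View pics/w2.png

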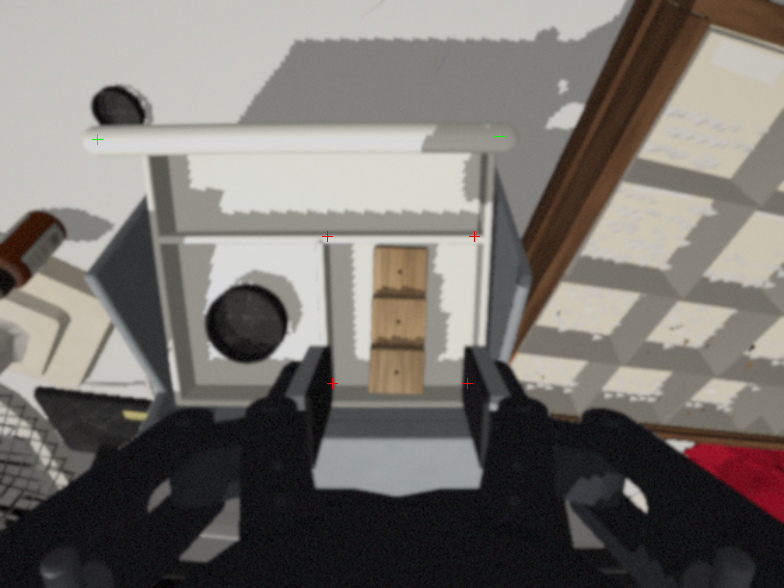

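The picture shows the bin fully tipped. The block is at (399,322), spanning v 246-393 with its tall end to the back, and the cap is at (246,323). The markers agree with the picture to about 3 mm.

```bash
python3 - <<'E'
from h import *
import pickle
m=pickle.load(open("pics/w2.pkl","rb"))
B=np.array([binpt(1000*i,1000*j,1000*k)-binpt(0,0,0) for i,j,k in np.eye(3)]).T; O=binpt(0,0,0)
for uv,z in(((399,322),.078),((400,246),.070),((397,393),.086)):
    o,r=ray(m,np.array(uv)/1.4);o=B.T@(o-O);r=B.T@r;print((o+r*(z-o[2])/r[2])*1e3)
s=observe();print("tcp bin",B.T@(s["position"]-O)*1e3)
o,r=ray(m,np.array((399,322))/1.4);o=B.T@(o-O);r=B.T@r;q=(o+r*(.078-o[2])/r[2])*1e3
go(binpt(q[0],q[1],110),toolR(U[2],.5));go(binpt(q[0],q[1],59),toolR(U[2],.5))
E
```

```text
[95.24699654 42.14797401 78.        ]
[54.82147802 42.59174621 70.        ]
[133.76131371  41.13961903  86.        ]
tcp bin [ 82.23855706  40.86096575 165.75656561]
row [-1.35, 0.14, 5.56] [-0.001, -0.009, 0.0] n>= 1.4
row [-1.39, 0.14, 10.66] [-0.001, -0.009, 0.0] n>= 2.6
```

Emit:
carry_out([
  [-1.35,0.14,2,0,0,0],
  [-1.35,0.14,4,0,0,0],
  [-1.35,0.14,5.6,0,0,0],
  [-1.35,0.14,7,0,0,0],
  [-1.35,0.14,8.0,0,0,0],
  [-1.35,0.14,8.6,0,0,0],
  [-1.35,0.14,8.6,0,0,0],
])

```text
clock: 5.7
position: [0.5095, 0.2555, 0.1287]
tcp_rot: [-0.312, 2.634, 0.077]
ft_force: [-0.2, -0.2, 0.1]
opening: 0.52
finger_force: 0.0
```

```bash
python3 - <<'E'
from h import *
s=observe();print(s["position"],s["ft_force"],s["joint_pos"])
go(binpt(94.5,42.1,59),toolR(U[2],.5))
E
```

```text
[0.50954499 0.25545902 0.12872773] [-0.18721237 -0.15454198  0.1300155 ] [-0.6756655   0.39935907  0.01968979  2.23100864  1.27587648  0.19700951
 -0.07931404]
row [0.11, 0.08, 1.94] [-0.002, -0.008, -0.002] n>= 0.5
```

Emit:
carry_out([
  [0,0.1,0.7,0,0,0],
  [0,0.1,1.3,0,0,0],
  [0,0.1,1.7,0,0,0],
  [0,0.1,1.9,0,0,0],
  [0,0.1,1.9,0,0,0],
])

```text
clock: 6.12
position: [0.5177, 0.2593, 0.1134]
tcp_rot: [-0.314, 2.632, 0.079]
ft_force: [0.1, -0.8, 0.4]
opening: 0.52
finger_force: 0.0
```

```bash
python3 - <<'E'
from h import *
s=observe();print(s["position"],s["ft_force"],s["joint_pos"])
go(binpt(94.5,42.1,59),toolR(U[2],.5))
im=read_camera("wrist");cv2.imwrite("pics/w3.png",im[80:400,130:450])
E
```

```text
[0.51768376 0.25933158 0.11337217] [ 0.13169455 -0.78302367  0.35530317] [-0.64876125  0.44369573 -0.00606897  2.21617443  1.44696057  0.19720261
 -0.2445318 ]
row [0.16, -0.11, 0.17] [-0.001, -0.007, -0.001] n>= 0.1
```

View pics/w3.png

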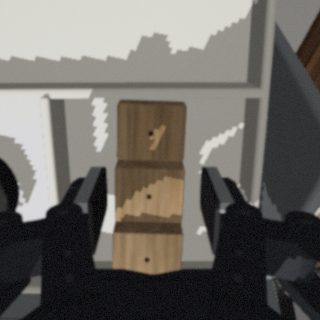

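The fingers stand either side of the block's middle step, at (95,200) and (215,200). I'll close on it.

Emit:
carry_out([
  [0.1,0,0.1,0,0,0],
  [0.1,0,0.1,0,0,0],
  [0.1,0,0.1,0,0,0],
  [0.1,0,0.1,0,0,0],
  [0.1,0,0.1,0,0,0],
  [0.1,0,0.1,0,0,0],
  [0.1,0,0.1,0,0,0],
  [0.1,0,0.1,0,0,0],
], hand=0)

```text
clock: 6.83
position: [0.517, 0.2597, 0.1122]
tcp_rot: [-0.315, 2.631, 0.079]
ft_force: [-1.0, -0.9, 5.9]
opening: 0.333
finger_force: 62.9
```

Emit:
carry_out([
  [0,0,-0.5,0,0,0],
  [0,0,-1.2,0,0,0],
  [0,0,-2,0,0,0],
  [0.2,0,-3,0,0,0],
  [0.4,0,-4,0,0,0],
  [0.6,0,-5.5,0,0,0],
  [0.8,0,-7,0,0,0],
  [1.0,0,-8.5,0,0,0],
  [1.0,0,-8.5,0,0,0],
  [1.0,0,-8.5,0,0,0],
])

```text
clock: 7.67
position: [0.4691, 0.248, 0.1821]
tcp_rot: [-0.315, 2.632, 0.08]
ft_force: [-0.5, 0.9, -0.6]
opening: 0.333
finger_force: 62.3
```

```bash
python3 - <<'E'
from h import *
s=observe();print(s["position"],s["ft_force"],s["joint_pos"],s["opening"],s["finger_force"])
go([.40,.17,.25],toolR(U[2],0))
E
```

```text
[0.46905971 0.24804198 0.18211656] [-0.45117649  0.85780088 -0.6209212 ] [-0.54371263  0.23771572 -0.183095    2.27902475  0.98087441  0.3149405
  0.19922718] 0.3332561449481338 62.33303189277649
row [4.31, -5.95, -10.03] [0.001, 0.494, -0.0] n>= 3.9
```

Emit:
carry_out([
  [0.9,0,-4,0,0,0],
  [2,-1,-8,0,0,0],
  [3,-3,-10,0,0.1,0],
  [4.3,-5,-10,0,0.22,0],
  [4.3,-6,-10,0,0.35,0],
  [4.3,-6,-10,0,0.47,0],
  [4.3,-6,-10,0,0.494,0],
  [4.3,-6,-10,0,0.494,0],
  [4.3,-6,-10,0,0.494,0],
  [4.3,-6,-10,0,0.494,0],
])

```text
clock: 8.5
position: [0.4006, 0.1691, 0.2484]
tcp_rot: [0.371, -3.118, 0.003]
ft_force: [0.5, -0.6, -0.5]
opening: 0.335
finger_force: 62.3
```

```bash
python3 - <<'E'
from h import *
s=observe();print(s["position"],s["ft_force"],s["joint_pos"],s["opening"],s["finger_force"])
go([.43,-.186,.15],toolR(TR[2],0))
E
```

```text
[0.40062686 0.16906801 0.24841559] [ 0.49934518 -0.57708732 -0.46793255] [-0.31730309  0.155623   -0.20474457  2.04721951  0.04002117  0.94454944
  1.26479861] 0.3351300393693054 62.2850239276886
row [5.47, -35.19, 9.9] [-0.002, -0.002, 0.342] n>= 8.9
```

Emit:
carry_out([
  [1.5,-4,0,0,0,0.05],
  [2.5,-8,0,0,0,0.1],
  [3,-12,0,0,0,0.15],
  [3.5,-16,0,0,0,0.2],
  [4,-20,0,0,0,0.25],
  [4.5,-24,0,0,0,0.3],
  [5,-28,1,0,0,0.342],
  [5.4,-32,4,0,0,0.342],
  [5.5,-35.2,6,0,0,0.342],
  [5.5,-35.2,9,0,0,0.342],
  [5.5,-35.2,9.9,0,0,0.342],
  [5.5,-35.2,9.9,0,0,0.342],
  [5.5,-35.2,9.9,0,0,0.342],
  [5.5,-35.2,9.9,0,0,0.342],
])

```text
clock: 9.67
position: [0.4307, -0.1844, 0.1521]
tcp_rot: [0.16, 3.136, -0.001]
ft_force: [-0.5, 0.5, -0.9]
opening: 0.332
finger_force: 62.3
```

```bash
python3 - <<'E'
from h import *
s=observe();print(s["position"],s["ft_force"],s["joint_pos"],s["opening"],s["finger_force"])
go(np.r_[TR[:2],.004],toolR(TR[2],0))
m=camera_model("wrist");im=read_camera("wrist")
im=cv2.resize(im,(784,588))
for p in pose(TR,np.array([[75,60,16],[75,-60,16],[-75,-60,16],[-75,60,16]])/1e3):
    cv2.drawMarker(im,tuple(int(v*1.4) for v in proj(m,p)[0]),(0,0,255),0,12)
cv2.imwrite("pics/w4.png",im)
E
```

```text
[ 0.43070798 -0.18444885  0.15207411] [-0.52081549  0.53011774 -0.92100462] [ 0.19566502  0.34781912  0.13474452  2.08022156 -0.0694889   0.71647157
  1.84392249] 0.33152301769970094 62.26666331291199
row [0.23, -0.21, 14.81] [-0.0, 0.001, 0.004] n>= 3.6
```

View pics/w4.png

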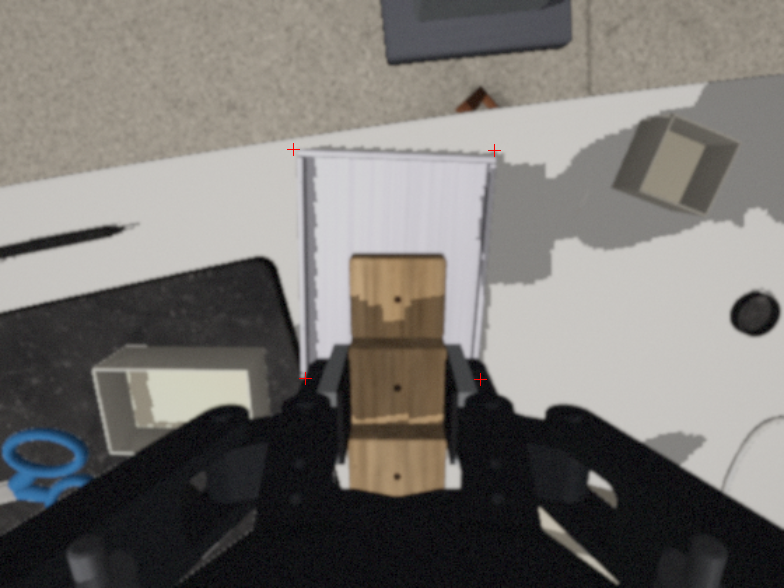

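The tray is under the held block, with its corner markers within a few mm. I'll lower it.

Emit:
carry_out([
  [0.2,-0.2,4,0,0,0],
  [0.2,-0.2,8,0,0,0],
  [0.2,-0.2,11,0,0,0],
  [0.2,-0.2,13,0,0,0],
  [0.2,-0.2,13.8,0,0,0],
  [0.2,-0.2,14.1,0,0,0],
  [0.2,-0.2,14.1,0,0,0],
  [0.2,-0.2,14.1,0,0,0],
])

```text
clock: 10.38
position: [0.4289, -0.1876, 0.0112]
tcp_rot: [0.162, 3.136, -0.001]
ft_force: [0.4, -0.0, -0.1]
opening: 0.336
finger_force: 62.3
```

Emit:
carry_out([
  [0,0,0.2,0,0,0],
  [0,0,0.4,0,0,0],
  [0,0,0.4,0,0,0],
])

```text
clock: 10.63
position: [0.428, -0.1874, 0.0062]
tcp_rot: [-0.163, -3.137, 0.001]
ft_force: [0.4, -0.7, -0.3]
opening: 0.334
finger_force: 62.3
```

Emit:
carry_out([
  [0,0,0.1,0,0,0],
  [0,0,0.2,0,0,0],
  [0,0,0.2,0,0,0],
])

```text
clock: 10.88
position: [0.4279, -0.1874, 0.0045]
tcp_rot: [-0.163, -3.137, 0.0]
ft_force: [-1.7, 1.4, 11.5]
opening: 0.337
finger_force: 63.8
```

Emit:
carry_out([
  [0,0,0.1,0,0,0],
  [0,0,0.2,0,0,0],
  [0,0,0.2,0,0,0],
])

```text
clock: 11.13
position: [0.4279, -0.1874, 0.0044]
tcp_rot: [-0.163, -3.137, -0.0]
ft_force: [-8.3, 3.6, 43.9]
opening: 0.34
finger_force: 67.9
```

Emit:
carry_out([
  [0,0,-0.2,0,0,0],
  [0,0,-0.25,0,0,0],
])

```text
clock: 11.3
position: [0.428, -0.1875, 0.005]
tcp_rot: [0.163, 3.137, -0.001]
ft_force: [-0.6, -0.3, -0.6]
opening: 0.333
finger_force: 62.3
```

Emit:
carry_out([
  [0,0,0,0,0,0],
  [0,0,0,0,0,0],
  [0,0,0,0,0,0],
  [0,0,0,0,0,0],
  [0,0,0,0,0,0],
  [0,0,-1,0,0,0],
  [0,0,-3,0,0,0],
  [0,0,-7,0,0,0],
  [0,0,-11,0,0,0],
  [0,0,-15,0,0,0],
  [0,0,-19,0,0,0],
  [0,0,-22,0,0,0],
  [0,0,-22,0,0,0],
], hand=60)

```text
clock: 12.38
position: [0.4311, -0.1886, 0.2309]
tcp_rot: [0.163, 3.127, -0.004]
ft_force: [0.6, 0.1, 0.6]
opening: 0.597
finger_force: 0.0
```

```bash
python3 - <<'E'
from h import *
s=observe();print(s["position"],s["ft_force"],s["joint_pos"],s["opening"])
im=read_camera("top");cv2.imwrite("pics/t5.png",np.clip(cv2.resize(im[130:300,130:430],None,fx=2.6,fy=2.6,interpolation=2)*1.4,0,255).astype(np.uint8))
# lip at tilt .5, approach pre-push in front
go(upt(-100,0,240),toolR(U[2],0))
E
```

```text
[ 0.43112774 -0.18861619  0.23094829] [0.58030022 0.1171315  0.59229923] [ 0.17588625  0.22358093  0.162239    2.01381164 -0.04607627  0.89713937
  1.82903982] 0.5966776821909774
row [9.06, 36.12, -1.3] [-0.003, 0.006, -0.342] n>= 8.9
```

View pics/t5.png

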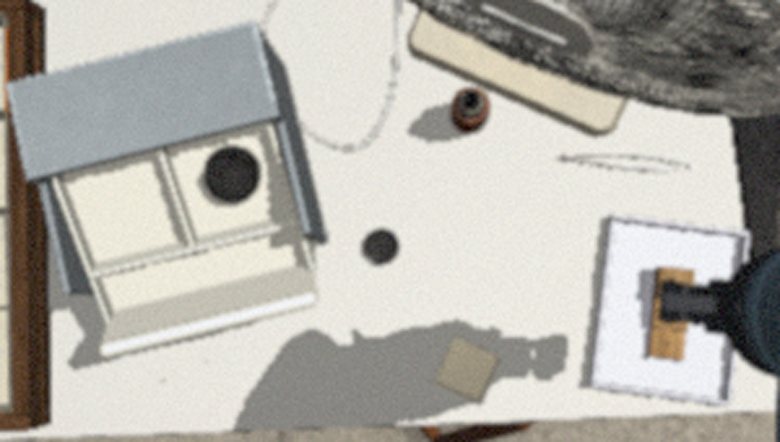

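The top view shows the block flat in the tray at (670,310), the cap in the bin at (232,175), and the bin tipped with its lip from (105,348) to (312,298). Next I'll push the bin shut.

Emit:
carry_out([
  [1.5,4,-1.3,0,0,-0.05],
  [3,8,-1.3,0,0,-0.1],
  [4,12,-1.3,0,0,-0.15],
  [4.5,16,-1.3,0,0,-0.2],
  [5,20,-1.3,0,0,-0.25],
  [6,24,-1.3,0,0,-0.3],
  [7,28,-1.3,0,0,-0.342],
  [8,32,-1.3,0,0,-0.342],
  [9,36.1,-1.3,0,0,-0.342],
  [9,36.1,-1.3,0,0,-0.342],
  [9,36.1,-1.3,0,0,-0.342],
  [9,36.1,-1.3,0,0,-0.342],
  [9,36.1,-1.3,0,0,-0.342],
], hand=0)

```text
clock: 13.52
position: [0.3755, 0.1795, 0.2367]
tcp_rot: [0.37, -3.117, 0.002]
ft_force: [-0.5, -0.2, -0.0]
opening: -0.0
finger_force: 0.0
```

```bash
python3 - <<'E'
from h import *
s=observe();print(s["position"],s["joint_pos"],s["opening"])
for p in((-95,112),(-70,112),(-15,112)): go(upt(p[0],0,p[1]),toolR(U[2],0))
E
```

```text
[0.37550854 0.17947129 0.23671986] [-0.35468425  0.13873766 -0.21619547  2.10054666  0.03774217  0.90848165
  1.21473601] -0.0002783327335239634
row [-0.71, 0.1, 12.47] [-0.001, -0.002, -0.002] n>= 3.0
row [-3.21, 0.1, 12.46] [-0.001, -0.002, -0.002] n>= 3.1
row [-8.71, 0.11, 12.45] [-0.001, -0.002, -0.002] n>= 3.6
```

Emit:
carry_out([
  [-0.5,0.1,4,0,0,0],
  [-0.5,0.1,8,0,0,0],
  [-0.5,0.1,12,0,0,0],
  [-0.5,0.1,12.5,0,0,0],
  [-0.5,0.1,12.5,0,0,0],
  [-1.2,0.1,12.5,0,0,0],
  [-1.9,0.1,12.5,0,0,0],
  [-2.5,0.1,12.5,0,0,0],
  [-3.0,0.1,12.5,0,0,0],
  [-3.5,0.1,12.4,0,0,0],
  [-4,0.1,12.3,0,0,0],
  [-4.5,0.1,12.2,0,0,0],
  [-5,0.1,12.0,0,0,0],
  [-5.5,0.1,11.8,0,0,0],
  [-6,0.1,11.6,0,0,0],
  [-6.5,0.1,11.5,0,0,0],
  [-7,0.1,11.4,0,0,0],
  [-7.5,0.1,11.3,0,0,0],
  [-8.0,0.1,11.2,0,0,0],
  [-8.0,0.1,11.2,0,0,0],
])

```text
clock: 15.18
position: [0.4546, 0.2014, 0.1254]
tcp_rot: [-0.373, 3.119, 0.001]
ft_force: [1.3, 0.4, -0.7]
opening: 0.001
finger_force: 0.0
```

Emit:
carry_out([
  [-0.3,0,0,0,0,0],
  [-0.6,0,0,0,0,0],
  [-0.6,0,0,0,0,0],
])

```text
clock: 15.43
position: [0.4596, 0.2026, 0.1252]
tcp_rot: [0.373, -3.119, -0.0]
ft_force: [1.0, -0.3, -0.4]
opening: 0.003
finger_force: 0.0
```

Emit:
carry_out([
  [-0.2,0,0,0,0,0],
  [-0.3,0,0,0,0,0],
  [-0.3,0,0,0,0,0],
])

```text
clock: 15.68
position: [0.4599, 0.2026, 0.1248]
tcp_rot: [0.373, -3.114, 0.002]
ft_force: [-6.0, -0.9, 5.3]
opening: -0.003
finger_force: 3.3
```

Emit:
carry_out([
  [-0.2,0,0,0,0,0],
  [-0.5,0,0,0,0,0],
  [-0.8,0,0,0,0,0],
  [-0.8,0,0,0,0,0],
])

```text
clock: 16.02
position: [0.4602, 0.2025, 0.1234]
tcp_rot: [0.373, -3.099, 0.009]
ft_force: [-25.7, -5.7, 17.7]
opening: 0.001
finger_force: 13.1
```

Emit:
carry_out([
  [1.0,0,0,0,0,0],
  [3,0,0,0,0,0],
  [6,0,0,0,0,0],
  [8,0,-3,0,0,0],
  [8,0,-7,0,0,0],
  [8,0,-11,0,0,0],
  [8,0,-11,0,0,0],
  [8,0,-11,0,0,0],
])

```text
clock: 16.68
position: [0.3938, 0.187, 0.2376]
tcp_rot: [-0.372, 3.114, 0.003]
ft_force: [0.1, -0.1, -0.3]
opening: 0.0
finger_force: 0.0
```

```bash
python3 - <<'E'
from h import *
T=camera_model("top")
L=np.array([[2,82,135],[2,-82,135]])/1e3
print(proj(T,pose(U,L)))
a=read_camera("side");b=read_camera("top")
im=np.hstack([cv2.resize(a[90:340,110:430],(400,312)),np.clip(cv2.resize(b[130:380-64,130:430],(400,248))*1.4,0,255).astype(np.uint8)]) if 0 else None
x=cv2.resize(a[90:340,110:430],(400,300));y=cv2.resize(b[125:300,130:363],(400,300))
cv2.imwrite("pics/f.png",np.hstack([x,np.clip(y*1.4,0,255).astype(np.uint8)]))
s=observe();print(s["position"],s["ft_force"])
E
```

```text
[[162.60980348 236.06448893]
 [241.31192687 216.38393743]]
[0.39183519 0.18590502 0.23480062] [ 0.24633099  0.58812877 -0.23907323]
```

View pics/f.png

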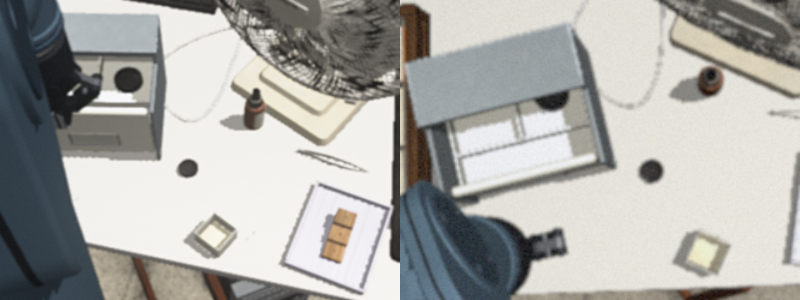

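The bin is shut: the lip's right end is at (593,158) in the right panel, matching the shut prediction. The cap is at (552,100) in the bin, and the block lies flat in the tray at (340,235) in the left panel.

```bash
python3 -c "from rig import *;print(hand_in())"
```

```text
the job is handed in; nothing more can be done
None
```

I tipped the bin to its stop, set the block flat on its base in the metal tray, and pushed the bin fully shut with the cap still inside; nothing else was touched, and I handed the job in at about 17 s (no verdict came back).

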